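# Chuck the countersink

## Robot

A 6-joint arm with a two-finger parallel gripper is mounted at the origin on a cart in front of the work surface, level with it; the furniture and walls round the work are solid. World frame = base frame: x ahead of the robot, y to its left, z up, the work surface at z = 0. Lengths are in mm, angles in rad, forces in N, time in s.
With the tool pointing down it reaches from about 275 to 850 mm from the base axis. Payload 5.2 kg.
Tool frame: the origin (TCP) lies midway between the tips of the shut fingers; the grasp point (between the pads) lies robot.grasp_offset behind it (robot.grasp_offset is the distance from the TCP to the grasp point, in mm); z points along the fingers, y is the line along which they close (so a half turn about z gives the same grasp; the last joint's range is limited). The gripper opens to 85 mm and grips with 20 to 120 N. Pads are 22 mm wide; open, the fingers measure 114 mm over their backs; the gripper's body (76 mm by 85 mm) begins 54 mm behind the grasp point. The pads swing forward as they close: fully open they stand 13 mm farther back than shut.
Start: joints at [0.935, 0.259, 1.535, -0, 1.348, -0.203], TCP at [230.657, 499.302, 231.31] pointing down, gripper open.
Joint ranges: [-3.14, 3.14], [-0.91, 2.08], [0.19, 2.58], [-1.22, 4.36], [0.22, 2.71], [-3.12, 3.12]. Speed limits (rad/s): [2.57, 2.57, 3.14, 3.14, 3.14, 3.14].

## Interface

Orientations are given as a 3x3 rotation matrix whose columns are the frame's x, y, z axes.
In Python, from cell import robot gives the robot as it stands.
- The arm moves only by the tool drive_tool, never from a script. Its argument "plan" is a list of rows, each an object with "translation": the shift along the tool's x, y, z as a fraction of full scale, a list of three; "rotation": the turn, a rotation vector about the tool's x, y, z as a fraction of full scale, a list of three; "gripper": the finger opening in mm, from 0 to 85.4. In form: [{"translation": [dx, dy, dz], "rotation": [wx, wy, wz], "gripper": gripper}, ...]. A call has 1 to 8 rows; each row is the pose to reach, as a shift and turn from the pose commanded when the call began, along the tool's axes at that moment; what a row does not reach only later rows make up. Full scale, the value 1, is 500 mm for a shift and 45 degrees for a turn. A row lasts 1/10 s, in which the tool goes at most 50 mm and 8.59 degrees, less where a joint would pass 70% of its speed; a pose out of reach is approached as far as the arm can. A call with a number of a shift or a turn outside -1 to 1 is refused whole. A call with a gripper value outside its range is refused whole. The fingers move at their own pace and stop on an object; the grip force is fixed at half the most. Time passes only in rows, so rows that repeat a pose let the fingers close. It gives the time, the measured TCP pose, the force, the opening and the grip force at its end, in the units of the state.
- robot.get_obs(): the state, without advancing time (a new reading comes with each control period).
- robot.capture(name): name is "scene" or "side" or "wrist"; returns a dict with "image" (400x640x3 uint8, red, green, blue), "mtx" (3x3 intrinsics, pixels), "R" (3x3) and "t" (3): a world point X has camera coordinates R X + t; the wrist camera has in their place "hand_eye" (4x4, takes a point from camera to tool coordinates, whose origin is the TCP and whose axes are the flange's). Camera axes: x right, y down, z forward; pixel columns grow to the right and rows downward; lengths in mm; the calibration is good to about 2 mm. A picture is of the moment at which its call begins: read the wrist's pose just before it. There is no depth.
- robot.hand_in(): hands the job in; it is judged then, once.
The state is a dict: "time": time; "qpos": joint angles; "joint_velocities": joint speeds; "tau": joint torques, N m; "position": TCP position; "ee_rot": TCP orientation; "ft_force": force on the tool from outside, world axes, zero at the start; "torque": the same for the moment, N m; "width": opening from 0.0 (shut) to 1.0 (fully open); "gripper_force": force on a finger pad.
Only numpy, scipy, OpenCV 4.12 (cv2) and the standard library are available. Lean on these libraries where they do the work, as an engineer would, in place of code of your own. Each camera call takes 0.05 s, during which the arm holds its last target. There are 200 camera calls.

## Task

Take the countersink (the cutter with the wide cone-pointed head) out of the rack and stand it, shank down, fully home in the bore of the bench chuck. Then turn the chuck's sleeve clockwise by its bars until all three jaws hold the cutter upright and hand-tight, firm but not forced. Leave the other two cutters standing in the rack.

Things in the scene. Friction and masses are not known exactly. Their poses are not given: they have to be found in the camera images.
- countersink: loose steel cutter, 120 g, standing in the rack: round shank 12 mm diameter and 90 mm long, then a head 22 mm diameter from 90 to 106 mm that ends in a blunt cone, 115.5 mm tall in all. Origin: centre of the shank's lower end; z up along the shank.
- counterbore: loose steel cutter with the same shank (12 mm, 90 mm long), but a flat-topped head 20 mm diameter up to 108 mm and a 6 mm pilot pin on top, 118 mm in all. Origin: centre of the lower end. Stays in the rack.
- drill: loose drill with the same shank (12 mm, 90 mm long), then a thin pointed 9 mm flute up to 131 mm. Origin: centre of the lower end. Stays in the rack.
- rack: fixed wooden block 56 (x) x 150 (y) x 44 mm high; three upright 13.4 mm holes, 36 mm deep, in a row along its y at -45, 0 and +45 mm; one cutter in each, in any order. Origin: centre of the underside.
- chuck: fixed steel bench chuck facing up: foot 124 x 124 x 10 mm, drum 92 mm diameter, flat top at 60 mm with a central bore 17 mm diameter down to 10 mm above the table. Three jaws stand on the top (to 78 mm high, out to 40 mm from the axis) and slide inward together. Around the drum, 31 to 56 mm high, is the turning sleeve, 100 mm diameter. Origin: on the axis at the underside; z is the axis, up.
- chuck_floor (a point): centre of the floor of the chuck's bore, 10 mm above the table, where the shank's end comes to rest; z up
- sleeve (a joint): turn of the sleeve, rad, clockwise from above, 0 to 2.3. Stiff (0.45 N m), stays where left. Four level round bars of 10 mm diameter stick out of it 90 degrees apart, 43.5 mm above the table, to 95 mm from the axis. Jaw tips are 20 mm from the axis at 0 and move in 8 mm per rad.
- bar_end (a point): near the outer end of one of the four bars, 90 mm from the chuck's axis, on the bar's centre line
- jaw0: one of the chuck's jaws: 8 mm wide, 18 mm high steel block. Origin: foot of its inner tip.
- jaw1: second jaw, 120 degrees on, like jaw0
- jaw2: third jaw, like jaw0
There are look-alikes about, which are no part of the job. What is shaped like the countersink but purple is not meant.

How it is judged (in metres and radians):
On the way, in this order (a step that is already met when the one before it is completed fails the run):
1. the countersink stands in the chuck's bore, down on its floor, let go by the gripper (horizontal distance between countersink and chuck_floor below 0.006 m and z of countersink in the frame of chuck_floor below 0.004 m and angle between countersink's own z axis and vertical below 0.2 rad and contact force between the fingers and countersink below 0.1 N), for 0.2 s.
2. all three jaws press on the countersink (contact force between each of jaw0, jaw1, jaw2 and countersink above 5 N), for 0.2 s.
At the end, for the whole second after the job is handed in: The countersink stands on the floor of the chuck's bore (within 4 mm), within 3 mm of its axis and 0.05 rad of upright, at rest, with each of the three jaws pressing on it with more than 5 N; the other two cutters are within 20 mm of where they started and within 0.2 rad of upright (all of step 2 and horizontal distance between countersink and chuck_floor below 0.003 m and z of countersink in the frame of chuck_floor below 0.004 m and angle between countersink's own z axis and vertical below 0.05 rad and linear speed of countersink below 0.02 m/s and distance of each of counterbore, drill from where it was at the start of the episode below 0.02 m and angle between each of counterbore, drill's own z axis and vertical below 0.2 rad); the robot touches nothing.
It fails at once if the jaws are forced: one of them presses on the countersink with more than 100 N (contact force between any of jaw0, jaw1, jaw2 and countersink above 100 N).
It also fails if it takes over 67 s, if anything falls off the work surface, if the arm or the gripper's body presses on something with over 40 N, if the wrist force passes 120 N, or if a joint passes its speed limit or range.

## Working session

There is one attempt and no reset: what is moved stays moved. The work goes in short steps, Python scripts to look and compute and a tool call to move; the robot and the scene stay as the last step left them, time stands still between calls to the robot, and variables do not carry over. Pictures are saved under pics/ and viewed, at most 10 in all, crops included, and the job is handed in when it is done.

Besides the shell and the picture viewer there is one more tool, called after "Emit:" by a JSON object that holds its "api" and its "payload", one argument or row to a line. drive_tool: Moves the arm, as the interface text tells. Shift numbers are shares of 500 mm and turn numbers shares of 45 degrees, none past 1 either way. Its arguments: {"type":"object","properties":{"plan":{"type":"array"}},"required":["plan"]}

```bash
mkdir -p pics
python3 - <<'E'
from cell import robot
import cv2,numpy as np
o=robot.get_obs();print(o['position'],o['ee_rot'],o['width'],robot.grasp_offset)
for n in['scene','side']:
    c=robot.capture(n);cv2.imwrite(f'pics/{n}0.png',c['image'][:,:,::-1])
    print(n,c['mtx'].tolist(),np.round(-c['R'].T@c['t']),np.round(c['R'],3).tolist())
c=robot.capture('wrist');print(c['mtx'].tolist(),np.round(c['hand_eye'],3).tolist())
cv2.imwrite('pics/wrist0.png',c['image'][:,:,::-1])
E
```

```text
[230.3573386  498.84925021 230.47676746] [[-9.07781863e-01  4.19441280e-01 -1.04970157e-03]
 [ 4.19442466e-01  9.07780694e-01 -1.49296255e-03]
 [ 3.26688697e-04 -1.79557374e-03 -9.99998335e-01]] 0.9979090229416976 18.700000000000003
scene [[416.0252615166093, 0.0, 320.66755844978184], [0.0, 416.0252615166093, 199.45509900149864], [0.0, 0.0, 1.0]] [   9. -194.  630.] [[0.594, -0.805, -0.001], [-0.529, -0.389, -0.754], [0.607, 0.448, -0.657]]
side [[393.105250192346, 0.0, 316.01319424948423], [0.0, 393.105250192346, 198.2751485142958], [0.0, 0.0, 1.0]] [390. 962. 416.] [[-0.987, -0.161, 0.0], [-0.064, 0.389, -0.919], [0.148, -0.907, -0.394]]
[[307.2783079310488, 0.0, 316.69664044973393], [0.0, 307.2783079310488, 204.71044656022974], [0.0, 0.0, 1.0]] [[-0.001, -0.951, -0.309, 79.274], [1.0, -0.001, -0.0, -0.695], [0.0, -0.309, 0.951, -143.391], [0.0, 0.0, 0.0, 1.0]]
```

View pics/scene0.png

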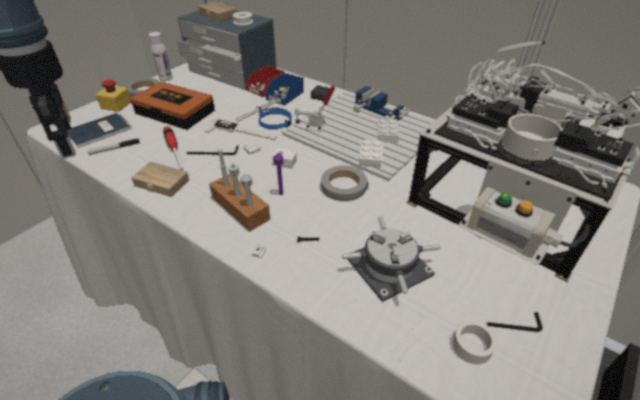

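View pics/side0.png

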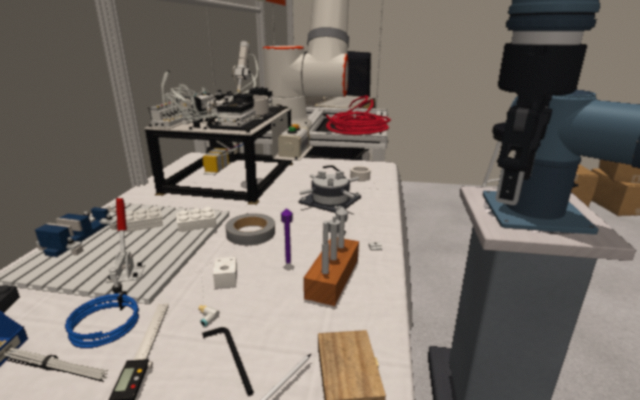

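The scene view shows the rack at (240,203) with three cutters whose tops are at (222,152), (234,168) and (248,180), and the chuck at (392,250). The side view shows the rack at (332,270) and the chuck at (330,188). Possible mistakes for the countersink: the purple countersink (280,160), the counterbore and the drill. I'll take close crops to choose.

```bash
cat > h.py <<'E'
import numpy as np,cv2
from cell import robot
def ray(c,uv):
    d=c['R'].T@np.linalg.inv(c['mtx'])@np.array([*uv,1.]);return -c['R'].T@c['t'],d
def onz(c,uv,z):
    o,d=ray(c,uv);return (o+d*(z-o[2])/d[2]).round(1)
def wristcam():
    o=robot.get_obs();c=robot.capture('wrist');T=np.eye(4);T[:3,:3]=o['ee_rot'];T[:3,3]=o['position']
    M=np.linalg.inv(T@c['hand_eye']);c['R']=M[:3,:3];c['t']=M[:3,3];return c
def proj(c,X):
    p=c['mtx']@(c['R']@np.array(X,float)+c['t']);return (p[:2]/p[2]).round(1)
E
python3 - <<'E'
from h import *
s=robot.capture('scene');d=robot.capture('side')
a=cv2.resize(s['image'][140:235,195:290],(400,400),interpolation=cv2.INTER_CUBIC)
b=cv2.resize(d['image'][200:305,290:395],(400,400),interpolation=cv2.INTER_CUBIC)
cv2.imwrite('pics/crop1.png',np.hstack([a,b])[:,:,::-1])
for uv,z in [((222,152),131),((234,168),112),((248,180),112),((210,180),44),((269,208),44),((392,243),60)]:print(uv,onz(s,uv,z))
for uv,z in [((325,224),131),((336,214),112),((342,209),112),((330,180),60)]:print('side',uv,onz(d,uv,z))
E
```

```text
(222, 152) [469.6 404.5 131. ]
(234, 168) [461.1 364.2 112. ]
(248, 180) [449.2 312.7 112. ]
(210, 180) [455.9 448.6  44. ]
(269, 208) [464.4 277.6  44. ]
(392, 243) [515.1  15.3  60. ]
side (325, 224) [466.5 406.9 131. ]
side (336, 214) [457.7 327.6 112. ]
side (342, 209) [449.2 304.5 112. ]
side (330, 180) [507.9  19.5  60. ]
```

View pics/crop1.png

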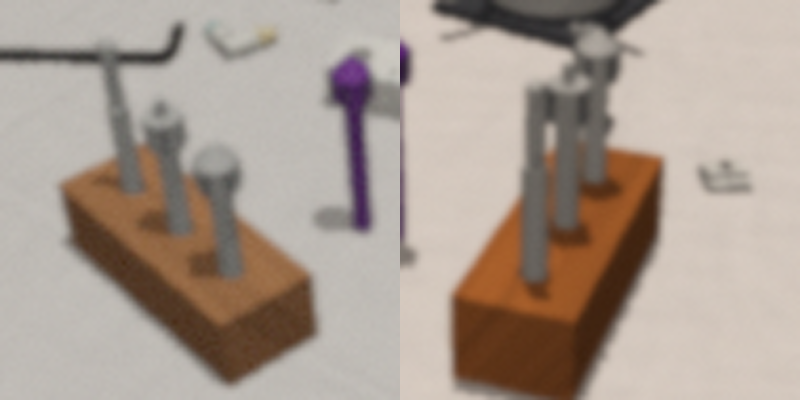

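Rack tops from the scene crop: a pointed drill at (222,152), a flat head with a pilot pin (counterbore) at (234,168), and a domed-cone wide head at (247,179), which is the steel countersink. The side view agrees. The purple one at (280,160) stands outside the rack and isn't meant. The countersink is at about (449,310). Next I'll work out the row direction and the first move.

Run:
```python
from h import *
s=robot.capture('scene');d=robot.capture('side')
P=[onz(s,(195+u*.2375,140+v*.2375),z) for u,v,z in [(232,276,44),(180,234,44),(135,190,44),(217,165,110),(163,130,110)]]
Q=[onz(d,(290+u*.2625,200+v*.2625),z) for u,v,z in [(597,182,44),(567,228,44),(536,280,44),(597,50,110),(567,80,115)]]
print(P,Q)
o=robot.get_obs();R=o['ee_rot'];t=np.array([450,308,230])
print(R.T@(t-o['position'])/500,o['time'])
```

```text
[array([446.6, 314.8,  44. ]), array([454.3, 359. ,  44. ]), array([465.9, 403.9,  44. ]), array([451.1, 318.8, 110. ]), array([455.5, 359.7, 110. ])] [array([253.1, 297.1,  44. ]), array([272.6, 342.5,  44. ]), array([291.1, 388.2,  44. ]), array([260.2, 287.2, 110. ]), array([280., 333., 115.])]
[-0.55874922 -0.16308987  0.00224144] 0.35
```

Emit:
{"api": "drive_tool", "payload": {
  "plan": [
    {"translation":[-0.55,-0.16,0],"rotation":[0,0,1],"gripper":70},
    {"translation":[-0.55,-0.16,0],"rotation":[0,0,1],"gripper":70},
    {"translation":[-0.55,-0.16,0],"rotation":[0,0,1],"gripper":70},
    {"translation":[-0.55,-0.16,0],"rotation":[0,0,1],"gripper":70},
    {"translation":[-0.55,-0.16,0],"rotation":[0,0,1],"gripper":70},
    {"translation":[-0.55,-0.16,0],"rotation":[0,0,1],"gripper":70},
    {"translation":[-0.55,-0.16,0],"rotation":[0,0,1],"gripper":70}
  ]
}}

```text
time: 1.05
position: [450.4, 308.1, 231.1]
ee_rot: [[-0.34, 0.941, 0.001], [0.941, 0.34, -0.001], [-0.002, 0.001, -1.0]]
ft_force: [-0.8, -0.5, 0.0]
width: 0.822
gripper_force: 0.0
```

Emit:
{"api": "drive_tool", "payload": {
  "plan": [
    {"translation":[0,0,0],"rotation":[0,0,0.7],"gripper":70},
    {"translation":[0,0,0],"rotation":[0,0,0.7],"gripper":70},
    {"translation":[0,0,0],"rotation":[0,0,0.7],"gripper":70},
    {"translation":[0,0,0],"rotation":[0,0,0.7],"gripper":70},
    {"translation":[0,0,0],"rotation":[0,0,0.7],"gripper":70}
  ]
}}

```text
time: 1.55
position: [446.0, 311.9, 231.3]
ee_rot: [[0.196, 0.981, -0.0], [0.981, -0.196, 0.0], [0.0, -0.0, -1.0]]
ft_force: [-0.3, -0.4, -0.2]
width: 0.819
gripper_force: 0.0
```

Run:
```python
from h import *
c=wristcam();cv2.imwrite('pics/w1.png',c['image'][:,:,::-1])
o=robot.get_obs();print(o['position'],o['ee_rot'].round(3).tolist(),o['time'],o['qpos'],o['ft_force'])
np.savez('w1.npz',**{k:c[k] for k in('R','t','mtx')})
print(proj(c,[451,315,110]),proj(c,[466,404,135]),proj(c,[456,360,112]))
```

```text
[446.11416467 311.89570966 231.31515159] [[0.193, 0.981, -0.0], [0.981, -0.193, 0.0], [0.0, -0.0, -1.0]] 1.6 [4.04977628e-01 2.48483254e-01 1.54847828e+00 2.85829660e-04
 1.34481953e+00 5.98762226e-01] [-0.0223533  -0.03225072 -0.64304796]
[321.9 192.6] [319.3  82.3] [317.6 141.7]
```

View pics/w1.png

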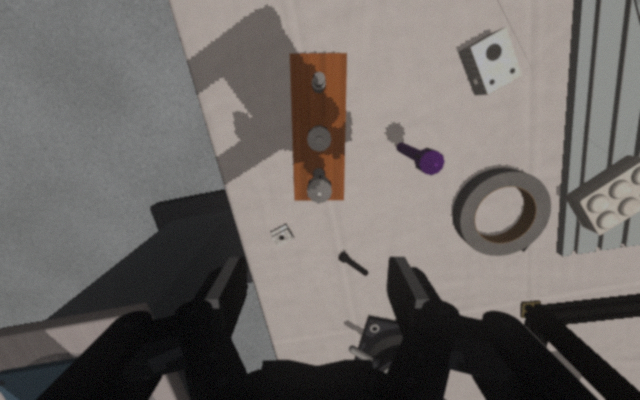

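The wrist view shows the countersink head at (320,189), the counterbore at (319,139) and the drill at (319,80), with the row parallel to the tool's x. I'll find the head centre by contour.

Run:
```python
from h import *
im=cv2.imread('pics/w1.png');c=dict(np.load('w1.npz'))
g=cv2.cvtColor(im,cv2.COLOR_BGR2HSV)
m=((g[...,1]<70)&(g[...,2]>75)).astype(np.uint8)
m[:170]=0;m[197:]=0;m[:,:300]=0;m[:,341:]=0
n,l,st,ce=cv2.connectedComponentsWithStats(m)
for i in range(1,n):
    if st[i,4]>30:print(st[i],ce[i],onz(c,ce[i],115))
for r in range(174,206,2):print(r,g[r,306:335:2,1],g[r,306:335:2,2])
```

```text
[307 180  24  17 345] [319.1942029  188.79710145] [449.5 320.2 115. ]
174 [165 166 163 129  38  36  18  19  21  98 159 167 165 167 162] [111 106  91  69  53  56  56  53  60  70 119 128 130 128 124]
176 [168 164 158 141  47  19  35  34  26  64 153 169 170 168 167] [114 118 118  92  60  53  51  38  50  68 108 127 129 129 124]
178 [167 166 148 105  45  16  28  19  30  43  90 150 163 166 169] [116 117 107  73  62  62  64  53  59  65  79 114 133 129 124]
180 [161 150  77  33  24  24  31  29  23  22  34 101 162 166 163] [114  97  63  62  74  75  81  87  98  80  68  83 110 129 122]
182 [166 131  27  17  31  25  20  22  25  28  22  25 124 167 170] [112  78  57  73  82  83  88 106 110 108  91  72  80 124 120]
184 [158  93  30  28  27  18  23  26  26  23  20  23  76 160 165] [108  77  69  81  84  85  90 109 116 111 113  98  84 118 119]
186 [147  61  26  23  16  21  21  21  24  22  20  20  36 151 162] [104  75  80  79  81  96 107 109 118 114 113 113 105 120 124]
188 [137  46  15  15  20  18  23  22  20  20  17  15  49 143 166] [ 99  84  87  85  88  97 109 114 113 115 118 119 119 127 121]
190 [1
[... 272 characters left out ...]
19  23  22  18  19  20  22  18  57 147 159] [109 104 106 102 105 111 150 152 119 114 118 115 120 120 122]
196 [150  63  32  22  20  22  20  17  20  22  18  20  81 163 162] [107 105 105 106 104 104 112 120 113 117 112 117 116 125 121]
198 [159 136  72  29  22  26  20  21  24  19  23  54 124 151 157] [111 120 113 106 105 106 104 109 108 110 112 114 123 127 125]
200 [83 81 72 34 20 21 19 23 16 20 31 55 69 70 67] [135 144 142 126 114 109 107 109 109 115 132 148 156 150 148]
202 [29 28 26 27 22 23 18 26 25 27 24 24 24 28 22] [167 163 164 162 149 136 116 129 135 149 162 167 171 166 160]
204 [20 27 23 23 25 25 27 22 22 24 26 24 25 25 24] [167 169 166 164 165 164 158 159 164 168 169 169 173 172 169]
```

Run:
```python
from h import *
c=dict(np.load('w1.npz'));im=cv2.imread('pics/w1.png')
p=onz(c,(319.5,191),113);o=robot.get_obs()
print(p,onz(c,(331,191),113)-onz(c,(308,191),113),o['position'],o['ee_rot'].T@(np.array([p[0],p[1],88])-o['position'])/500)
cv2.imwrite('pics/c2.png',cv2.resize(im[60:215,270:370],(400,600),interpolation=cv2.INTER_CUBIC))
```

```text
[449.3 317.7 113. ] [19.9 -4.   0. ] [446.11416467 311.89570966 231.31515159] [0.01258306 0.0041057  0.28663059]
```

View pics/c2.png

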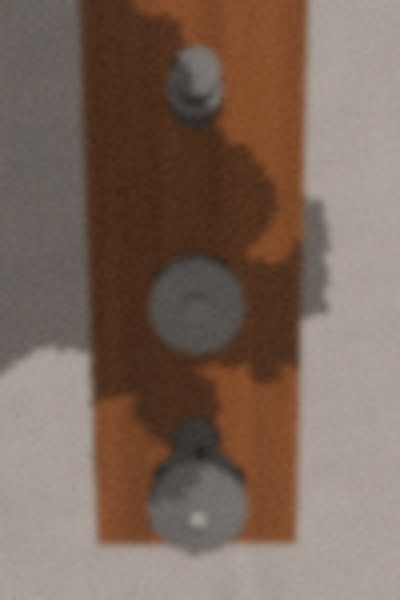

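The crop confirms a cone head with a bright tip at crop (198,520), the flat counterbore in the middle and the drill at the far end. The countersink is at (449,318), which fits its expected height and width.

Emit:
{"api": "drive_tool", "payload": {
  "plan": [
    {"translation":[0.0126,0.004,0.1],"rotation":[0,0,0],"gripper":60},
    {"translation":[0.0126,0.004,0.18],"rotation":[0,0,0],"gripper":60},
    {"translation":[0.0126,0.004,0.24],"rotation":[0,0,0],"gripper":60},
    {"translation":[0.0126,0.004,0.286],"rotation":[0,0,0],"gripper":50},
    {"translation":[0.0126,0.004,0.286],"rotation":[0,0,0],"gripper":40},
    {"translation":[0.0126,0.004,0.286],"rotation":[0,0,0],"gripper":10},
    {"translation":[0.0126,0.004,0.286],"rotation":[0,0,0],"gripper":10},
    {"translation":[0.0126,0.004,0.286],"rotation":[0,0,0],"gripper":10}
  ]
}}

```text
time: 2.4
position: [450.6, 317.6, 89.7]
ee_rot: [[0.195, 0.981, 0.002], [0.981, -0.195, 0.001], [0.001, 0.002, -1.0]]
ft_force: [-0.1, 0.3, -0.8]
width: 0.234
gripper_force: 58.7
```

Emit:
{"api": "drive_tool", "payload": {
  "plan": [
    {"translation":[0,0,0],"rotation":[0,0,0],"gripper":10},
    {"translation":[0,0,0],"rotation":[0,0,0],"gripper":10},
    {"translation":[0,0,0],"rotation":[0,0,0],"gripper":10},
    {"translation":[0,0,0],"rotation":[0,0,0],"gripper":10}
  ]
}}

```text
time: 2.8
position: [450.7, 317.5, 89.4]
ee_rot: [[0.196, 0.981, 0.002], [0.981, -0.196, 0.001], [0.001, 0.002, -1.0]]
ft_force: [-0.8, 0.3, 6.4]
width: 0.233
gripper_force: 59.3
```

Gripped on the head. Lifting straight up, then going over near the chuck, stopping short so the wrist camera sees it.

Emit:
{"api": "drive_tool", "payload": {
  "plan": [
    {"translation":[0,0,-0.06],"rotation":[0,0,0],"gripper":10},
    {"translation":[0,0,-0.15],"rotation":[0,0,0],"gripper":10},
    {"translation":[0,0,-0.25],"rotation":[0,0,0],"gripper":10},
    {"translation":[-0.08,0.03,-0.25],"rotation":[0,0,0],"gripper":10},
    {"translation":[-0.16,0.06,-0.25],"rotation":[0,0,0],"gripper":10},
    {"translation":[-0.25,0.09,-0.25],"rotation":[0,0,0],"gripper":10},
    {"translation":[-0.33,0.12,-0.25],"rotation":[0,0,0],"gripper":10},
    {"translation":[-0.41,0.15,-0.25],"rotation":[0,0,0],"gripper":10}
  ]
}}

```text
time: 3.6
position: [483.1, 99.6, 213.3]
ee_rot: [[0.196, 0.981, 0.0], [0.981, -0.196, -0.0], [-0.0, 0.0, -1.0]]
ft_force: [1.0, -0.5, -1.3]
width: 0.235
gripper_force: 59.4
```

Emit:
{"api": "drive_tool", "payload": {
  "plan": [
    {"translation":[-0.08,0.03,0],"rotation":[0,0,0],"gripper":10},
    {"translation":[-0.16,0.06,0],"rotation":[0,0,0],"gripper":10},
    {"translation":[-0.24,0.09,0],"rotation":[0,0,0],"gripper":10},
    {"translation":[-0.27,0.1,0],"rotation":[0,0,0],"gripper":10},
    {"translation":[-0.27,0.1,0],"rotation":[0,0,0],"gripper":10},
    {"translation":[-0.27,0.1,0],"rotation":[0,0,0],"gripper":10}
  ]
}}

```text
time: 4.2
position: [505.5, -40.2, 213.0]
ee_rot: [[0.197, 0.98, -0.001], [0.98, -0.197, 0.001], [0.001, -0.001, -1.0]]
ft_force: [-0.1, -0.2, -1.7]
width: 0.232
gripper_force: 59.4
```

Run:
```python
from h import *
c=wristcam();cv2.imwrite('pics/w2.png',c['image'][:,:,::-1])
o=robot.get_obs();print(o['position'],o['ee_rot'].round(3).tolist(),o['time'],o['qpos'],o['ft_force'],o['width'])
np.savez('w2.npz',**{k:c[k] for k in('R','t','mtx')})
print(proj(c,[513,17,60]))
```

```text
[505.47015186 -39.63252669 213.05953939] [[0.196, 0.981, -0.001], [0.981, -0.196, 0.001], [0.001, -0.001, -1.0]] 4.25 [-2.99049957e-01  1.95490836e-01  1.66323022e+00  7.19106511e-04
  1.28390921e+00 -1.02482006e-01] [-1.16027163 -0.62518985 -1.49937598] 0.2340669694609543
[313.  128.5]
```

View pics/w2.png

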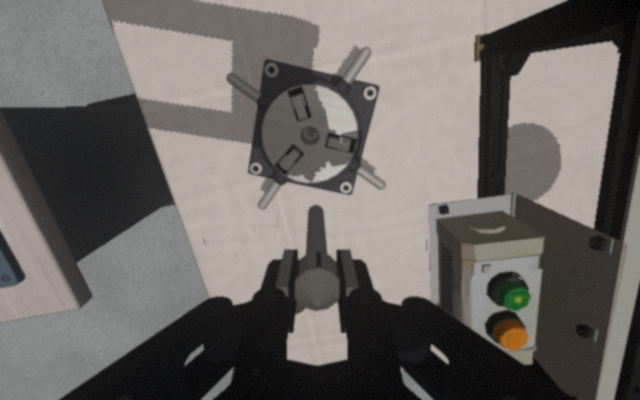

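The bore shows at (310,135), the bar ends at (229,76), (367,49), (383,186) and (264,206), and the foot screws at (271,69), (370,93), (347,187) and (256,169). The cutter hangs straight, with its shank end at (316,208).

Run:
```python
from h import *
c=dict(np.load('w2.npz'));im=cv2.imread('pics/w2.png');o=robot.get_obs()
g=cv2.cvtColor(im,cv2.COLOR_BGR2GRAY)
print(g[122:148:2,296:326:2])
print('bore',onz(c,(310,135),60))
print('screws',np.mean([onz(c,u,11) for u in [(271,69),(370,93),(347,187),(256,169)]],0))
B=np.array([onz(c,u,43.5) for u in [(229,76),(367,49),(383,186),(264,206)]]);print('bars',B,B.mean(0))
C=B.mean(0);print('ang',np.degrees(np.arctan2(*(B-C)[:,1::-1].T)),np.linalg.norm(B-C,axis=1))
p=o['position'];print('shank end pred',[proj(c,[p[0],p[1],z]) for z in (131,133,221)])
s=robot.capture('side');q=np.mean([[p[0],p[1]]],0)
print('side tip/head',proj(s,[p[0],p[1],132]),proj(s,[p[0],p[1],215]))
cv2.imwrite('pics/s2.png',s['image'][:,:,::-1]);np.savez('s2.npz',**{k:s[k] for k in('R','t','mtx')})
```

```text
[[87 83 96 94 93 91 92 94 96 94 92 92 96 98 94]
 [93 93 95 98 96 94 94 95 96 95 97 92 94 94 94]
 [93 92 94 96 90 82 73 75 78 88 96 96 93 95 95]
 [91 90 91 83 80 74 66 60 58 60 83 94 99 96 97]
 [92 89 89 70 78 71 66 63 59 58 65 87 97 97 96]
 [89 90 81 61 81 69 67 63 60 62 68 78 93 93 96]
 [91 92 73 60 78 75 67 63 61 69 80 70 88 92 92]
 [89 94 74 58 67 82 75 67 60 73 74 67 87 94 94]
 [90 91 79 59 59 72 81 83 75 72 56 64 87 94 89]
 [94 94 87 70 63 60 63 64 60 58 58 78 93 97 94]
 [93 92 94 81 69 64 59 64 60 60 75 87 91 96 91]
 [87 89 94 94 89 75 66 68 66 79 89 90 92 95 81]
 [70 89 91 95 91 96 91 91 94 94 96 95 94 95 79]]
bore [509.   11.7  60. ]
screws [508.85   10.625  11.   ]
bars [[444.6  78.7  43.5]
 [575.5  75.8  43.5]
 [572.8 -56.1  43.5]
 [444.8 -52.9  43.5]] [509.425  11.375  43.5  ]
ang [ 133.91621366   44.2756092   -46.79469517 -135.15557388] [93.46088085 92.28481051 92.57033137 91.14640009]
shank end pred [array([317. , 210.6]), array([317. , 211.5]), array([316.8, 269.7])]
side tip/head [334.2 146.7] [334.8 115.2]
```

Run:
```python
from h import *
c=dict(np.load('w2.npz'));im=cv2.imread('pics/w2.png');o=robot.get_obs()
g=cv2.cvtColor(im,cv2.COLOR_BGR2GRAY)
print(g[200:216,310:323:3].T);print(g[225,300:334]);print(g[245,300:334])
p=o['position'];R=o['ee_rot']
e=lambda a,b,z:proj(c,p*[1,1,0]+[0,0,z]+R@[a,b,0])
print(e(6,0,131.6),e(0,6,145),e(0,-6,145),e(0,0,131.6))
d=R.T@(np.array([509.1,11.5,0])-p);print(d[:2],d[:2]/500)
```

```text
[[178 176 175 176 176 170 145 116  91  72  65  61  64  60  59  63]
 [178 178 177 173 162 125  85  63  64  63  60  58  62  61  61  59]
 [180 178 179 167 142 103  77  63  63  62  64  62  65  62  67  64]
 [177 179 177 174 164 140 105  78  64  65  64  63  65  67  61  65]
 [180 179 178 181 177 174 170 156 132 109  95  84  81  79  73  71]]
[176 176 174 178 176 176 162 122  81  63  63  58  66  61  62  68  62  62
  63  61  66  61  64  78 112 155 173 178 176 177 178 180 174 176]
[174 175 177 176 173 158 118  77  60  57  61  61  66  62  62  63  64  62
  64  64  67  62  60  61  63  79 118 156 173 175 175 176 176 175]
[317.  203.2] [325.2 216.5] [308.8 216.6] [317.  210.6]
[50.47631772 -6.27133661] [ 0.10095264 -0.01254267]
```

Emit:
{"api": "drive_tool", "payload": {
  "plan": [
    {"translation":[0.06,-0.007,0],"rotation":[0,0,0],"gripper":10},
    {"translation":[0.103,-0.011,0],"rotation":[0,0,0],"gripper":10},
    {"translation":[0.103,-0.011,0.03],"rotation":[0,0,0],"gripper":10},
    {"translation":[0.103,-0.011,0.09],"rotation":[0,0,0],"gripper":10},
    {"translation":[0.103,-0.011,0.13],"rotation":[0,0,0],"gripper":10},
    {"translation":[0.103,-0.011,0.15],"rotation":[0,0,0],"gripper":10},
    {"translation":[0.103,-0.011,0.17],"rotation":[0,0,0],"gripper":10},
    {"translation":[0.103,-0.011,0.18],"rotation":[0,0,0],"gripper":10}
  ]
}}

```text
time: 5.1
position: [510.1, 11.8, 122.7]
ee_rot: [[0.195, 0.981, -0.001], [0.981, -0.195, 0.0], [0.0, -0.001, -1.0]]
ft_force: [-0.7, 0.2, -1.9]
width: 0.237
gripper_force: 60.8
```

The tip is inside the bore with no contact force. Lowering the rest.

Emit:
{"api": "drive_tool", "payload": {
  "plan": [
    {"translation":[0,0,0.03],"rotation":[0,0,0],"gripper":10},
    {"translation":[0,0,0.05],"rotation":[0,0,0],"gripper":10},
    {"translation":[0,0,0.06],"rotation":[0,0,0],"gripper":10},
    {"translation":[0,0,0.06],"rotation":[0,0,0],"gripper":10}
  ]
}}

```text
time: 5.5
position: [510.2, 11.0, 92.7]
ee_rot: [[0.196, 0.981, -0.001], [0.981, -0.196, 0.0], [0.0, -0.001, -1.0]]
ft_force: [0.3, -0.2, -0.8]
width: 0.231
gripper_force: 60.8
```

Emit:
{"api": "drive_tool", "payload": {
  "plan": [
    {"translation":[0,0,0.002],"rotation":[0,0,0],"gripper":10},
    {"translation":[0,0,0.002],"rotation":[0,0,0],"gripper":30},
    {"translation":[0,0,0.002],"rotation":[0,0,0],"gripper":50},
    {"translation":[0,0,0.002],"rotation":[0,0,0],"gripper":50},
    {"translation":[0,0,0.002],"rotation":[0,0,0],"gripper":50},
    {"translation":[0,0,0.002],"rotation":[0,0,0],"gripper":50},
    {"translation":[0,0,0.002],"rotation":[0,0,0],"gripper":50}
  ]
}}

```text
time: 6.2
position: [510.7, 10.8, 92.4]
ee_rot: [[0.196, 0.981, 0.0], [0.981, -0.196, -0.0], [-0.0, 0.0, -1.0]]
ft_force: [0.4, 0.7, -0.2]
width: 0.581
gripper_force: 0.0
```

Emit:
{"api": "drive_tool", "payload": {
  "plan": [
    {"translation":[0,0,-0.05],"rotation":[0,0,0],"gripper":50},
    {"translation":[0,0,-0.15],"rotation":[0,0,0],"gripper":50},
    {"translation":[0,0,-0.22],"rotation":[0,0,0],"gripper":20},
    {"translation":[-0.1,0,-0.22],"rotation":[0,0,0],"gripper":0},
    {"translation":[-0.13,0,-0.22],"rotation":[0,0,0],"gripper":0},
    {"translation":[-0.13,0,-0.22],"rotation":[0,0,0],"gripper":0}
  ]
}}

```text
time: 6.8
position: [497.7, -54.7, 202.7]
ee_rot: [[0.198, 0.98, 0.001], [0.98, -0.198, -0.001], [-0.001, 0.001, -1.0]]
ft_force: [0.1, 0.0, 0.1]
width: 0.0
gripper_force: 0.0
```

Run:
```python
from h import *
c=wristcam();s=robot.capture('side');cv2.imwrite('pics/w3.png',c['image'][:,:,::-1])
np.savez('w3.npz',**{k:c[k] for k in('R','t','mtx')})
o=robot.get_obs();print(o['position'],o['time'],o['qpos'],o['ft_force'],o['width'])
u,v=proj(s,[509,11.5,80]).astype(int);w=proj(c,[509,11.5,80]).astype(int);print(u,v,w)
f=lambda im,x,y,h:cv2.resize(im[max(y-h,0):y+h,x-h:x+h],(400,400),interpolation=cv2.INTER_CUBIC)
cv2.imwrite('pics/c3.png',np.hstack([f(s['image'],u,v,50),f(c['image'],w[0],w[1],100)])[:,:,::-1])
```

```text
[497.7286247  -52.82530559 202.18724282] 6.9 [-3.29361445e-01  1.92501005e-01  1.69498664e+00  5.90803946e-04
  1.25452870e+00 -1.31133152e-01] [-0.1747437  -0.14455905  0.12596157] -6.886445780175551e-05
330 171 [314 119]
```

View pics/c3.png

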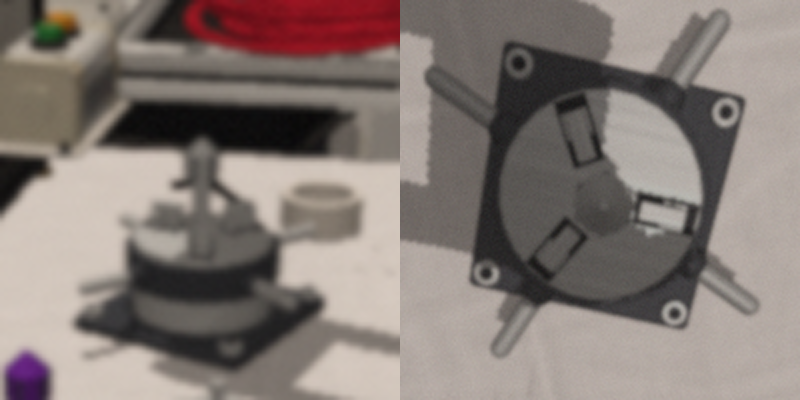

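The cutter stands upright in the bore with the jaws wide open. The bars sit at 44, 134, -135 and -46 degrees. I'll push the bar at -135° clockwise along the robot's side with closed fingers, tool x tangential. First I'll turn the tool.

Emit:
{"api": "drive_tool", "payload": {
  "plan": [
    {"translation":[-0.042,-0.046,0],"rotation":[0,0,-1],"gripper":0},
    {"translation":[-0.042,-0.046,0],"rotation":[0,0,-1],"gripper":0},
    {"translation":[-0.042,-0.046,0],"rotation":[0,0,-1],"gripper":0},
    {"translation":[-0.042,-0.046,0],"rotation":[0,0,-1],"gripper":0},
    {"translation":[-0.042,-0.046,0],"rotation":[0,0,-1],"gripper":0},
    {"translation":[-0.042,-0.046,0],"rotation":[0,0,-1],"gripper":0}
  ]
}}

```text
time: 7.5
position: [471.2, -67.8, 202.0]
ee_rot: [[-0.56, 0.829, -0.001], [0.829, 0.56, 0.001], [0.001, -0.0, -1.0]]
ft_force: [0.0, -0.5, -0.6]
width: -0.002
gripper_force: 0.0
```

Emit:
{"api": "drive_tool", "payload": {
  "plan": [
    {"translation":[0,0,0.05],"rotation":[0,0,-0.25],"gripper":0},
    {"translation":[0,0,0.1],"rotation":[0,0,-0.25],"gripper":0},
    {"translation":[0,0,0.1],"rotation":[0,0,-0.25],"gripper":0},
    {"translation":[0,0,0.1],"rotation":[0,0,-0.25],"gripper":0}
  ]
}}

```text
time: 7.9
position: [471.1, -68.2, 152.2]
ee_rot: [[-0.706, 0.708, -0.001], [0.708, 0.706, 0.001], [0.001, -0.0, -1.0]]
ft_force: [0.5, -0.1, 1.0]
width: -0.002
gripper_force: 0.0
```

```bash
cat > p.py <<'E'
from h import *
C=np.array([509.3,11.5])
def st():
    o=robot.get_obs();R=o['ee_rot'];p=o['position'];a=R.T@np.array([*(C-p[:2]),0])
    print('pos',p.round(1),'xang',np.degrees(np.arctan2(R[1,0],R[0,0])).round(1),'t',round(o['time'],2),'axis in tool',a[:2].round(1),'tipang',np.degrees(np.arctan2(*(p[:2]-C)[::-1])).round(1))
    f=o['ft_force'];print('F tool',(R.T@f).round(1),'M',o['torque'].round(2));return o,a
def arc(a,total,n):
    for i in range(1,n+1):
        al=np.radians(total*i/n);c,s=np.cos(al),np.sin(al);x,y=a[0],a[1]
        print([round((x-(x*c-y*s))/500,4),round((y-(x*s+y*c))/500,4)],round(total*i/n/45,4))
E
python3 - <<'E'
from p import *
o,a=st();print(o['qpos'])
E
```

```text
pos [471.1 -68.2 152.2] xang 134.9 t 7.9 axis in tool [29.5 83.3] tipang -115.6
F tool [-0.4  0.3 -1. ] M [-0.04  0.01  0.  ]
[-3.78849318e-01  1.99467500e-01  1.82024077e+00  2.51345262e-04
  1.12338450e+00 -1.16292612e+00]
```

Position as planned. Going down to z≈30, then forward gently to touch the bar.

Emit:
{"api": "drive_tool", "payload": {
  "plan": [
    {"translation":[0,0,0.08],"rotation":[0,0,0],"gripper":0},
    {"translation":[0,0,0.16],"rotation":[0,0,0],"gripper":0},
    {"translation":[0,0,0.22],"rotation":[0,0,0],"gripper":0},
    {"translation":[0,0,0.244],"rotation":[0,0,0],"gripper":0},
    {"translation":[0.012,0,0.244],"rotation":[0,0,0],"gripper":0},
    {"translation":[0.024,0,0.244],"rotation":[0,0,0],"gripper":0},
    {"translation":[0.028,0,0.244],"rotation":[0,0,0],"gripper":0}
  ]
}}

```text
time: 8.6
position: [461.8, -58.7, 31.7]
ee_rot: [[-0.707, 0.708, 0.002], [0.708, 0.707, -0.001], [-0.002, 0.001, -1.0]]
ft_force: [-0.3, 0.3, 0.2]
width: 0.003
gripper_force: 0.0
```

Run:
```python
from p import *
o,a=st();arc(a,40,8)
```

```text
pos [461.8 -58.7  31.7] xang 135.0 t 8.6 axis in tool [16.1 83.3] tipang -124.1
F tool [ 0.4  0.  -0.2] M [0.04 0.05 0.05]
[np.float64(0.0146), np.float64(-0.0022)] 0.1111
[np.float64(0.0294), np.float64(-0.0031)] 0.2222
[np.float64(0.0442), np.float64(-0.0027)] 0.3333
[np.float64(0.0589), np.float64(-0.001)] 0.4444
[np.float64(0.0734), np.float64(0.002)] 0.5556
[np.float64(0.0876), np.float64(0.0062)] 0.6667
[np.float64(0.1014), np.float64(0.0116)] 0.7778
[np.float64(0.1146), np.float64(0.0183)] 0.8889
```

Emit:
{"api": "drive_tool", "payload": {
  "plan": [
    {"translation":[0.015,-0.002,0],"rotation":[0,0,0.11],"gripper":0},
    {"translation":[0.029,-0.003,0],"rotation":[0,0,0.22],"gripper":0},
    {"translation":[0.044,-0.003,0],"rotation":[0,0,0.33],"gripper":0},
    {"translation":[0.059,-0.001,0],"rotation":[0,0,0.44],"gripper":0},
    {"translation":[0.073,0.002,0],"rotation":[0,0,0.56],"gripper":0},
    {"translation":[0.088,0.006,0],"rotation":[0,0,0.67],"gripper":0},
    {"translation":[0.101,0.012,0],"rotation":[0,0,0.78],"gripper":0},
    {"translation":[0.115,0.018,0],"rotation":[0,0,0.89],"gripper":0}
  ]
}}

```text
time: 9.4
position: [428.2, -13.1, 31.9]
ee_rot: [[-0.083, 0.997, 0.003], [0.997, 0.083, -0.003], [-0.003, 0.003, -1.0]]
ft_force: [0.3, -5.9, -0.1]
width: 0.001
gripper_force: 2.9
```

Run:
```python
from p import *
o,a=st();arc(a,35,8)
```

```text
pos [428.2 -13.1  31.9] xang 94.7 t 9.4 axis in tool [17.9 82.8] tipang -163.1
F tool [-5.9 -0.2  0.1] M [-0.98  0.02  0.02]
[np.float64(0.0127), np.float64(-0.0022)] 0.0972
[np.float64(0.0256), np.float64(-0.0035)] 0.1944
[np.float64(0.0385), np.float64(-0.0038)] 0.2917
[np.float64(0.0515), np.float64(-0.0031)] 0.3889
[np.float64(0.0643), np.float64(-0.0014)] 0.4861
[np.float64(0.077), np.float64(0.0013)] 0.5833
[np.float64(0.0894), np.float64(0.0049)] 0.6806
[np.float64(0.1015), np.float64(0.0095)] 0.7778
```

Emit:
{"api": "drive_tool", "payload": {
  "plan": [
    {"translation":[0.013,-0.002,0],"rotation":[0,0,0.1],"gripper":0},
    {"translation":[0.026,-0.003,0],"rotation":[0,0,0.19],"gripper":0},
    {"translation":[0.039,-0.004,0],"rotation":[0,0,0.29],"gripper":0},
    {"translation":[0.052,-0.003,0],"rotation":[0,0,0.39],"gripper":0},
    {"translation":[0.064,-0.001,0],"rotation":[0,0,0.49],"gripper":0},
    {"translation":[0.077,0.001,0],"rotation":[0,0,0.58],"gripper":0},
    {"translation":[0.089,0.005,0],"rotation":[0,0,0.68],"gripper":0},
    {"translation":[0.102,0.01,0],"rotation":[0,0,0.78],"gripper":0}
  ]
}}

```text
time: 10.2
position: [428.7, 38.4, 31.9]
ee_rot: [[0.505, 0.863, 0.003], [0.863, -0.505, -0.002], [-0.0, 0.004, -1.0]]
ft_force: [-0.8, -5.1, 0.9]
width: 0.0
gripper_force: 2.9
```

Run:
```python
from p import *
o,a=st();arc(a,16,8)
```

```text
pos [428.7  38.4  31.9] xang 59.7 t 10.2 axis in tool [17.5 83.1] tipang 161.5
F tool [-4.8  1.9 -0.9] M [-1.02  0.14  0.01]
[np.float64(0.0058), np.float64(-0.0011)] 0.0444
[np.float64(0.0117), np.float64(-0.002)] 0.0889
[np.float64(0.0176), np.float64(-0.0027)] 0.1333
[np.float64(0.0235), np.float64(-0.0032)] 0.1778
[np.float64(0.0294), np.float64(-0.0035)] 0.2222
[np.float64(0.0353), np.float64(-0.0036)] 0.2667
[np.float64(0.0413), np.float64(-0.0035)] 0.3111
[np.float64(0.0472), np.float64(-0.0032)] 0.3556
```

Emit:
{"api": "drive_tool", "payload": {
  "plan": [
    {"translation":[0.006,-0.001,0],"rotation":[0,0,0.045],"gripper":0},
    {"translation":[0.012,-0.002,0],"rotation":[0,0,0.09],"gripper":0},
    {"translation":[0.018,-0.003,0],"rotation":[0,0,0.13],"gripper":0},
    {"translation":[0.024,-0.003,0],"rotation":[0,0,0.18],"gripper":0},
    {"translation":[0.03,-0.0035,0],"rotation":[0,0,0.22],"gripper":0},
    {"translation":[0.035,-0.0035,0],"rotation":[0,0,0.27],"gripper":0},
    {"translation":[0.041,-0.0035,0],"rotation":[0,0,0.31],"gripper":0},
    {"translation":[0.047,-0.003,0],"rotation":[0,0,0.36],"gripper":0}
  ]
}}

```text
time: 11.0
position: [436.8, 57.0, 31.7]
ee_rot: [[0.723, 0.691, -0.002], [0.691, -0.723, -0.006], [-0.006, 0.003, -1.0]]
ft_force: [-11.0, -24.7, 9.9]
width: -0.002
gripper_force: 12.5
```

Run:
```python
from p import *
o,a=st();arc(a,6,8)
```

```text
pos [436.8  57.   31.7] xang 43.7 t 11.0 axis in tool [21. 83.] tipang 147.9
F tool [-25.1  10.3  -9.7] M [-3.73  1.64 -0.11]
[np.float64(0.0022), np.float64(-0.0005)] 0.0167
[np.float64(0.0044), np.float64(-0.001)] 0.0333
[np.float64(0.0066), np.float64(-0.0015)] 0.05
[np.float64(0.0087), np.float64(-0.002)] 0.0667
[np.float64(0.0109), np.float64(-0.0024)] 0.0833
[np.float64(0.0132), np.float64(-0.0028)] 0.1
[np.float64(0.0154), np.float64(-0.0032)] 0.1167
[np.float64(0.0176), np.float64(-0.0035)] 0.1333
```

The force rose to 25 N earlier than expected. I'll back off a little and look.

Emit:
{"api": "drive_tool", "payload": {
  "plan": [
    {"translation":[-0.01,0,0],"rotation":[0,0,0],"gripper":0},
    {"translation":[-0.024,0,0],"rotation":[0,0,0],"gripper":0},
    {"translation":[-0.03,0,-0.06],"rotation":[0,0,0],"gripper":0},
    {"translation":[-0.03,-0.02,-0.16],"rotation":[0,0,0],"gripper":0},
    {"translation":[-0.06,0.06,-0.26],"rotation":[0,0,0],"gripper":0},
    {"translation":[-0.14,0.15,-0.34],"rotation":[0,0,0],"gripper":0},
    {"translation":[-0.14,0.15,-0.34],"rotation":[0,0,0],"gripper":0}
  ]
}}

```text
time: 11.7
position: [440.5, -43.8, 204.4]
ee_rot: [[0.723, 0.69, 0.006], [0.69, -0.723, -0.002], [0.003, 0.006, -1.0]]
ft_force: [0.8, -0.1, 0.3]
width: -0.0
gripper_force: 0.0
```

Run:
```python
from p import *
o,a=st()
c=wristcam();cv2.imwrite('pics/w4.png',c['image'][:,:,::-1]);s=robot.capture('side');q=robot.capture('scene')
np.savez('w4.npz',**{k:c[k] for k in('R','t','mtx')})
f=lambda im,p,h:cv2.resize(im[max(int(p[1])-h,0):int(p[1])+h,int(p[0])-h:int(p[0])+h],(400,400),interpolation=cv2.INTER_CUBIC)
w=proj(c,[509,11.5,70]);print(w, proj(q,[509,11.5,80]))
cv2.imwrite('pics/c4.png',np.hstack([f(q['image'],proj(q,[509,11.5,70]),50),f(c['image'],w,100)])[:,:,::-1])
```

```text
pos [440.5 -43.8 204.4] xang 43.7 t 11.7 axis in tool [88.   7.5] tipang -141.2
F tool [ 0.5  0.6 -0.3] M [ 0.04 -0.    0.01]
[324.1  93.9] [393.4 238.4]
```

View pics/c4.png

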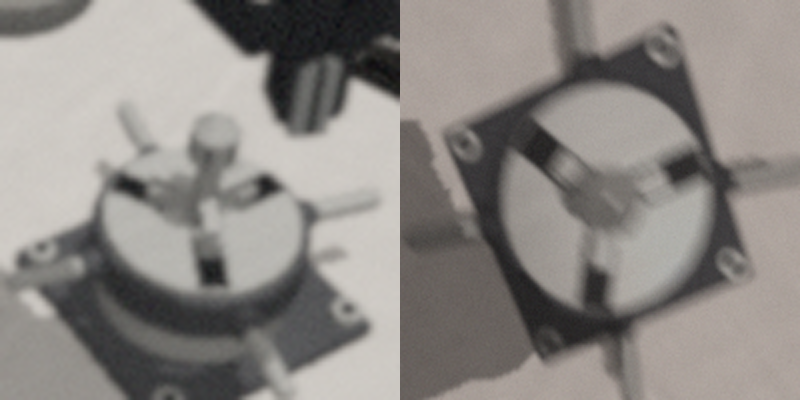

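The jaws have closed in under the head and seem to meet the shank. I'll take a still, sharper view to measure the sleeve angle and the cutter.

Run:
```python
from p import *
o,a=st()
c=wristcam();im=c['image'];cv2.imwrite('pics/w5.png',im[:,:,::-1])
np.savez('w5.npz',**{k:c[k] for k in('R','t','mtx')})
w=proj(c,[509.3,11.5,60]).astype(int);print(w)
x0,y0=w[0]-133,max(w[1]-100,0);print(x0,y0)
cv2.imwrite('pics/c5.png',cv2.resize(im[y0:y0+200,x0:x0+266],(798,600),interpolation=cv2.INTER_CUBIC)[:,:,::-1])
for z in (10,60,78,100,120):print(z,(proj(c,[509.3,11.5,z])-[x0,y0])*3)
for b in (44.3-89+90,44.3-100+90):
  for k in range(4):
    t=np.radians(b+90*k);print(b+90*k,(proj(c,[509.3+95*np.cos(t),11.5+95*np.sin(t),43.5])-[x0,y0])*3)
```

```text
pos [440.7 -43.9 203. ] xang 43.4 t 11.85 axis in tool [87.9  6.9] tipang -141.1
F tool [ 0.4 -0.1 -0.1] M [0.01 0.01 0.02]
[323  94]
190 0
10 [396.6 287.7]
60 [400.5 282.3]
78 [402.  279.9]
100 [404.7 276.6]
120 [407.1 273. ]
45.3 [389.7 -78. ]
135.3 [ 93.  295.2]
225.3 [406.8 579.6]
315.3 [706.2 273.3]
34.3 [454.8 -73.2]
124.3 [ 91.2 231.9]
214.3 [353.4 576.3]
304.3 [696.3 334.8]
```

View pics/c5.png

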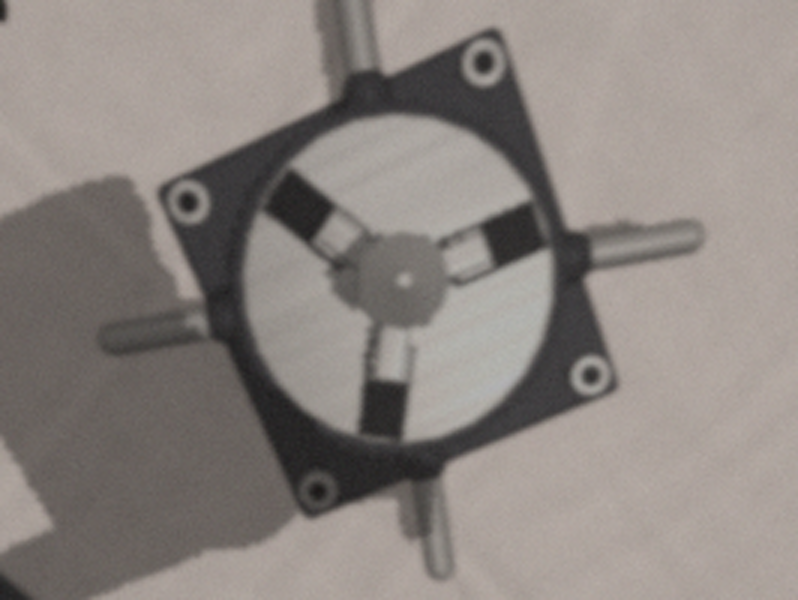

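The sleeve turned about 82°. The jaws' outer ends now lie about 26 mm from the axis, so the tips are at about 6 mm on the shank; the sleeve must have started partly turned. That makes the 25 N reaction the clamping itself. One last check that it's upright, in both fixed views with the predicted axis line drawn.

Run:
```python
from p import *
out=[]
for n in('scene','side'):
    c=robot.capture(n);p=proj(c,[509.3,11.5,95]);x0,y0=int(p[0])-25,int(p[1])-30
    k=8;im=cv2.resize(c['image'][y0:y0+60,x0:x0+50],(50*k,60*k),interpolation=cv2.INTER_CUBIC)
    side=np.cross([0,0,1],c['R'][2]);side/=np.linalg.norm(side)
    f=lambda r,z:tuple(int(v) for v in ((proj(c,np.array([509.3,11.5,z])+side*r)-[x0,y0]+.5)*k))
    for r,z0,z1,col in [(0,60,125.5,(255,0,0)),(6,70,100,(0,255,0)),(-6,70,100,(0,255,0)),(11,100,116,(0,0,255)),(-11,100,116,(0,0,255)),(46,60,60.5,(255,0,255))]:cv2.line(im,f(r,z0),f(r,z1),col,1)
    out.append(im)
cv2.imwrite('pics/c6.png',np.hstack(out)[:,:,::-1])
```

```text
(no output)
```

View pics/c6.png

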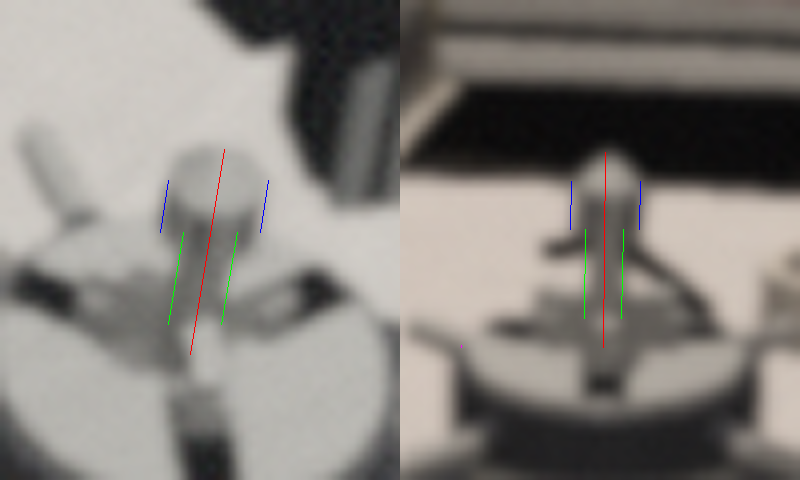

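Both views show the cutter upright on the predicted axis, and its tip is at the height expected when it sits on the floor of the bore. The arm is clear. Handing in.

```bash
python3 -c "
from cell import robot
print(robot.hand_in())"
```

```text
the job is handed in; nothing more can be done
None
```

I handed the job in with the countersink standing upright in the chuck bore, the jaws closed on its shank and the other two cutters left in the rack; no verdict came back, and jaw force could only be inferred from the last push on the bar, which reached about 25 N.

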